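Load, shut and pin the foot-drilling jig

ROBOT

A 6-joint arm with a two-finger parallel gripper is mounted at the origin on the work surface. World frame = base frame: x ahead of the robot, y to its left, z up, the work surface at z = 0. Lengths are in m, angles in rad, forces in N, time in s.
With the tool pointing down it reaches from about 0.275 to 0.75 m from the base axis. Payload 10.2 kg.
Tool frame: the origin (TCP) lies midway between the tips of the shut fingers; the grasp point (between the pads) lies robot.pinch_z behind it (robot.pinch_z is the distance from the TCP to the grasp point, in m); z points along the fingers, y is the direction in which the jaws open and shut (so a half turn about z gives the same grasp; the last joint's range is limited). The gripper opens to 88 mm and grips with 3 to 60 N. Pads are 18 mm wide; open, the fingers measure 123 mm over their backs; the gripper's body (75 mm by 187 mm) begins 45 mm behind the grasp point.
Start: joints at [-1.539, 0.313, 1.498, -0, 1.331, -0.223], TCP at [0.132, -0.508, 0.239] pointing down, gripper open.
Joint ranges: [-2.94, 2.94], [-0.97, 2.17], [0.19, 2.56], [-1.23, 4.37], [0.02, 3.11], [-2.88, 2.88]. Speed limits (rad/s): [2.39, 2.39, 3.01, 3.14, 3.14, 3.14].

INTERFACE

Orientations are given as [roll, pitch, yaw] about the fixed x, y, z axes, in that order (R = Rz(yaw) Ry(pitch) Rx(roll)).
In Python, from bench import robot, imaging gives the robot as it stands.
- The arm moves only by the tool send_rows, never from a script. Its argument "moves" is a list that holds one entry, the list of rows, each a list of 4 numbers: the shift along the tool's x, y, z in mm, then the turn about the tool's z in rad. In form: [[[tx, ty, tz, twist], ...]]. A call has 1 to 20 rows; each row shifts and turns the commanded pose from where the row before left it, along the tool's axes as they then stand; what a row does not reach is not made up. A row lasts 1/10 s, in which the tool goes at most 50 mm and 8.59 degrees, less where a joint would pass 70% of its speed; a pose out of reach is approached as far as the arm can. A call with a gripper value outside its range is refused whole. "jaw" is the finger opening in mm, from 0 to 88.1, set as the call begins (left out, the last holds). The fingers move at their own pace and stop on an object; "grip_force" is the grip in N (left out, the last holds). Time passes only in rows, so rows that do not move let the fingers close. It gives the time, the measured TCP pose, the force and the opening at its end, in the units of the state.
- robot.state(): the state, without advancing time (a new reading comes with each control period).
- imaging.capture(name): name is "side" or "top"; returns the picture (480x640x3 uint8, red, green, blue); there is no depth.
- imaging.get_calibration(name): a dict with "fx", "fy", "cx", "cy" (pixels), "extrinsics" (4x4, takes a point from camera to world coordinates). Camera axes: x right, y up, looking along -z (the intrinsics and any distortion apply to the point x, -y, -z); pixel columns grow to the right and rows downward; lengths in m; the calibration is good to about 2 mm. A picture is of the moment at which its call begins. get_calibration takes no time and is no camera call.
- robot.finish_job(): hands the job in, once; it reports no verdict.
The state is a dict: "t": time; "joint_pos": joint angles; "joint_vel": joint speeds; "joint_efforts": joint torques, N m; "eef_pos": TCP position; "ee_rot": TCP orientation; "ft_force": force on the tool from outside, world axes, zero at the start; "ft_torque": the same for the moment, N m; "opening": finger opening in m.
Only numpy, scipy, OpenCV 4.12 (cv2) and the standard library are available. Lean on these libraries where they do the work, as an engineer would, in place of code of your own. Each camera call takes 0.05 s, during which the arm holds its last target. There are 200 camera calls.

TASK

Load the hinged drilling jig: lay the thin backing disc in the nest of steel dowels, lay the cabinet foot of the same diameter flat on top of it, let go of each, then swing the leaf over onto them. Then take the thick pin by its knob from the wooden rest, push it down through the hole in the leaf into the bored block, fully home, and finish still holding the knob and pressing it down, so that its shoulder keeps the leaf shut tight against its sprung pad, ready for the drill. Leave the larger foot and the slim pin where they are.

Things in the scene. Friction and masses are not known exactly. Their poses are not given: they have to be found in the camera images.
- jig: Drilling jig, fixed on the bench: plywood base 160 x 205 x 18 mm. Origin: on the bench under the nest's centre; x along the hinge, y from the hinge to the bored block, z up. Hinge rail 150 mm long at y -76 to -108, top at z 59 mm; bored block 70 (x) x 36 (y) mm at y 75, top z 59. The space over the nest is open at both x ends: grip discs along x there. The open leaf stands at the -y side.
- nest (a point): Centre of the nest, on the top face of the base board (z 18 mm). Four upright steel dowels, 10 mm thick and 23 mm tall with domed tops, stand round it at x, y = +-24.7 mm, leaving 2 mm of play all round a 56 mm disc. Axes as jig.
- bore (a point): Centre of the mouth of the pin bore (14 mm wide, 41 mm deep, vertical) in the top of the bored block, z 59 mm. Axes as jig.
- hinge (a point): Middle of the leaf's hinge axis, at jig y -90 and z 59 mm; the axis runs along jig x.
- leaf (a joint): Leaf angle (rad): 0 shut and level, 1.57 upright, 2.1 fully open, leaning away from the block. Plywood plate 150 mm wide (along hinge), 195 mm from axis to free edge, 12 mm thick, 0.4 kg; underside level with the axis. Stiff damped hinge (0.2 N m): near upright it stays put; pushed over to about 0.75 rad it sinks shut by itself in 2 to 3 s.
- leaf_edge (a point): Middle of the leaf's free edge, half-way through its thickness (195 mm from the hinge axis). With the leaf open it is the leaf's top.
- leaf_hole (a point): Centre of the leaf's pin hole (16 mm wide) at the leaf's outer face (the upper face when shut), 165 mm from the hinge axis; with the leaf shut it is straight above the bore.
- backer_mid (a point): Centre of the thin backing disc, brown board, 56 mm in diameter and 9 mm thick, lying flat on the bench; loose.
- foot_mid (a point): Centre of the cabinet foot to be drilled, a beech disc 56 mm in diameter and 18 mm thick, lying flat on the bench; loose.
- large_foot_mid (a point): Centre of a larger beech foot, 66 mm in diameter and 28 mm thick; not wanted, leave it.
- rest: Wooden pin rest, fixed on the bench, 50 (x) x 120 (y) x 50 mm tall, with two 15 mm holes at y +-32 mm in its frame; a pin hangs by its shoulder in each. Origin under its centre, z up.
- pin_knob (a point): Centre of the thick pin's knob: a black upright cylinder 28 mm in diameter and 44 mm tall, whose flat underside is the pin's shoulder, 22 mm below this point. The pin hangs upright in the rest with its shoulder on the rest's top. Its steel shank below the shoulder is 12 mm thick and 45 mm long with a chamfered end; about 90 g.
- pin_tip (a point): The lower end of the thick pin's shank, 67 mm below the knob's centre.
- slim_pin_knob (a point): Centre of the slim pin's knob (18 mm in diameter, 44 mm tall; shank 8 mm thick, 35 mm long), in the other hole of the rest; not wanted, leave it.
- pad_face (a point): Face of the round sprung rubber pad under the leaf: 38 mm wide, 22 mm below the leaf, 90 mm from the hinge axis, spring 2 N/mm. It lands on the foot and leaves the leaf about 0.07 rad ajar (pin hole 11 mm high); some 7 to 9 N down at the pin hole then shuts the leaf, and let go it rises again.
Mind the look-alikes: they are no part of the job. Leave any green look-alike of the part that bears pin_knob alone.

How it is judged:
By the outcome, as a careful person would: the job done as asked, in the order asked, and still so for the second after the job is handed in, while the arm keeps its last pose, push and grip.
It also fails if it takes over 72 s, if anything falls off the work surface, if the arm or the gripper's body presses on something with over 40 N, if the wrist force passes 120 N, or if a joint passes its speed limit or range.

## Working session

There is one attempt and no reset: what is moved stays moved. The work goes in short steps, Python scripts to look and compute and a tool call to move; the robot and the scene stay as the last step left them, time stands still between calls to the robot, and variables do not carry over. Pictures are saved under pics/ and viewed, about 8 in all and at most 12, crops included, and the job is handed in when it is done.

Besides the shell and the picture viewer there is one more tool, called after "Emit:" as a command line: name --argument value ..., lists and objects as JSON in quotes. send_rows: Moves the arm, as the interface text tells. Its arguments: {"type":"object","properties":{"moves":{"type":"array","items":{"type":"array","items":{"type":"array","items":{"type":"number"}}}},"jaw":{"type":"number"},"grip_force":{"type":"number"}},"required":["moves"]}

```bash
mkdir -p pics; ls
python3 - <<'E'
from bench import robot, imaging
import cv2, numpy as np
np.set_printoptions(precision=4,suppress=True)
print(robot.state(), robot.pinch_z)
for n in("top","side"):
    im=imaging.capture(n); cv2.imwrite(f"pics/{n}0.png",im[:,:,::-1])
    c=imaging.get_calibration(n); print(n,{k:(np.array(v) if k=="extrinsics" else v) for k,v in c.items()})
E
```

```text
pics
{'t': 0.0, 'joint_pos': array([-1.5394,  0.3135,  1.4984, -0.    ,  1.331 , -0.2234]), 'joint_vel': array([ 0.0003, -0.0001, -0.0006,  0.001 ,  0.0016,  0.0015]), 'joint_efforts': array([ -0.0028, -40.2212, -25.2273,   0.0693,   0.0351,  -0.0001]), 'eef_pos': array([ 0.1323, -0.5078,  0.2382]), 'ee_rot': array([-3.1404, -0.0003,  0.2548]), 'ft_force': array([0.2094, 0.8423, 0.0875]), 'ft_torque': array([0.058 , 0.0234, 0.074 ]), 'opening': 0.08840033194713355} 0.0187
top {'fx': 487.6429532435428, 'fy': 487.6429532435428, 'cx': 317.7128604862649, 'cy': 246.658380737126, 'extrinsics': array([[-0.0681,  0.9686, -0.2393,  0.3708],
       [-0.9977, -0.0646,  0.0225,  0.0813],
       [ 0.0064,  0.2403,  0.9707,  0.9203],
       [ 0.    ,  0.    ,  0.    ,  1.    ]])}
side {'fx': 473.40904488998996, 'fy': 473.40904488998996, 'cx': 322.2153158172145, 'cy': 243.36811989972594, 'extrinsics': array([[-0.7468,  0.4941, -0.4451,  0.1072],
       [-0.6648, -0.5707,  0.482 ,  0.5809],
       [-0.0158,  0.6559,  0.7547,  0.8339],
       [ 0.    ,  0.    ,  0.    ,  1.    ]])}
```

View pics/top0.png

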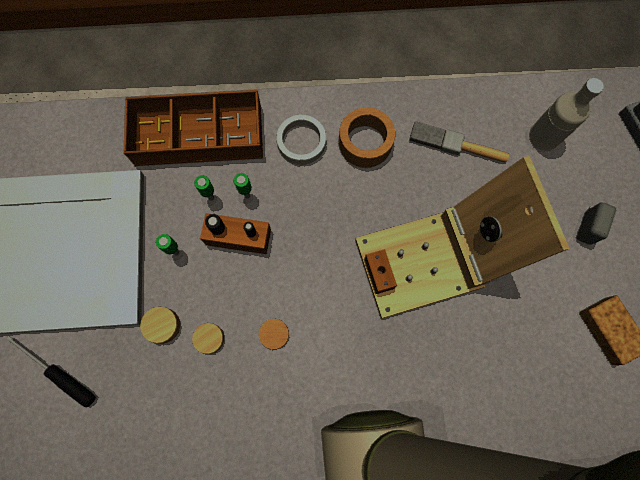

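View pics/side0.png

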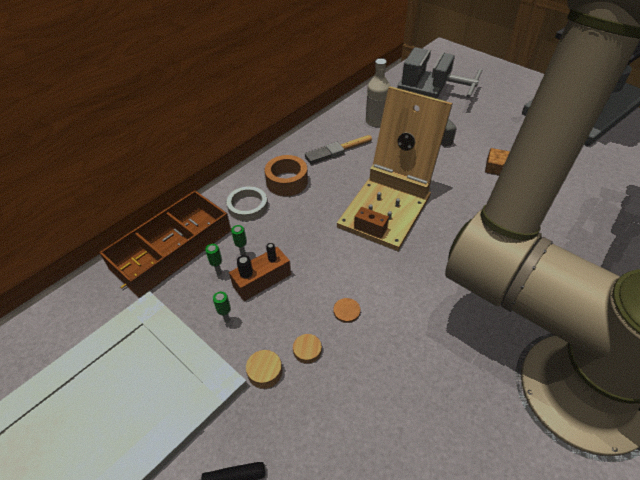

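Candidates (top view): the beech discs are the large foot at (159,325) and the wanted foot at (208,338). The brown backer is at (274,334). The black knobs are thick at (215,224) and slim at (250,230). The green look-alikes at (204,186), (242,184) and (167,243) stay put. The jig's nest is at about (417,262), its block at (380,270) and the leaf is open to the right. Next is a close crop for accuracy.

```bash
cat > h.py <<'E'
import cv2, numpy as np
from bench import robot, imaging
np.set_printoptions(precision=4,suppress=True)
CAL={n:imaging.get_calibration(n) for n in("top","side")}
def ray(n,uv):
    c=CAL[n];E=np.array(c["extrinsics"])
    d=E[:3,:3]@np.array([(uv[0]-c["cx"])/c["fx"],-(uv[1]-c["cy"])/c["fy"],-1.])
    return E[:3,3],d
def atz(n,uv,z):
    o,d=ray(n,uv); return o+d*(z-o[2])/d[2]
def proj(n,P):
    c=CAL[n];E=np.array(c["extrinsics"]);p=(np.atleast_2d(P)-E[:3,3])@E[:3,:3]
    return np.c_[c["cx"]+c["fx"]*p[:,0]/-p[:,2],c["cy"]-c["fy"]*p[:,1]/-p[:,2]]
def tri(obs): # [(cam,uv),...]
    A=np.zeros((3,3));b=np.zeros(3)
    for n,uv in obs:
        o,d=ray(n,uv);d=d/np.linalg.norm(d);M=np.eye(3)-np.outer(d,d);A+=M;b+=M@o
    return np.linalg.solve(A,b)
def tile(im,x,y,w,h,s):
    t=cv2.resize(im[y:y+h,x:x+w],None,fx=s,fy=s,interpolation=cv2.INTER_CUBIC)
    for i in range(0,w,10):
        cv2.putText(t,str(x+i) if i%20==0 else "",(i*s,8),0,.3,(255,255,0),1);cv2.line(t,(i*s,10),(i*s,14),(255,255,0),1)
    for j in range(0,h,10):
        cv2.putText(t,str(y+j) if j%20==0 else "",(0,j*s+4),0,.3,(255,255,0),1);cv2.line(t,(20,j*s),(24,j*s),(255,255,0),1)
    return t
def save(tiles,name):
    cv2.imwrite(name,np.vstack([np.hstack(r) for r in tiles]))
E
python3 - <<'E'
from h import *
t=cv2.imread("pics/top0.png");s=cv2.imread("pics/side0.png")
save([[tile(t,352,205,130,100,3),tile(s,335,165,130,100,3)],[tile(t,190,200,130,100,3),tile(s,215,225,130,100,3)]],"pics/c1.png")
for n,im,rois in(("top",t,dict(L=(135,300,45,50),F=(188,318,40,40),B=(254,314,40,40))),("side",s,dict(L=(240,342,48,52),F=(286,328,42,40),B=(326,290,42,40)))):
    hsv=cv2.cvtColor(im,cv2.COLOR_BGR2HSV)
    for k,(x,y,w,h) in rois.items():
        m=((hsv[y:y+h,x:x+w,1]>95)).astype(np.uint8)
        nn,l,st,ce=cv2.connectedComponentsWithStats(m);i=1+st[1:,4].argmax()
        uv=ce[i]+[x,y];z=dict(L=.028,F=.018,B=.009)[k]
        print(n,k,uv,st[i],atz(n,uv,z/2),atz(n,uv,z))
E
```

```text
top L [159.6213 324.9432] [   5    7   40   37 1162] [0.4657 0.3603 0.014 ] [0.4642 0.3559 0.028 ]
top F [207.5837 338.1252] [  4   5  32  31 783] [0.4362 0.2738 0.009 ] [0.4355 0.2719 0.018 ]
top B [273.3329 333.779 ] [  4   5  31  31 742] [0.4362 0.1534 0.0045] [0.4359 0.153  0.009 ]
side L [263.6571 368.4848] [   6    8   36   38 1085] [0.4674 0.3605 0.014 ] [0.4613 0.3643 0.028 ]
side F [306.8705 347.9548] [  7   6  29  29 664] [0.4376 0.2741 0.009 ] [0.434  0.2775 0.018 ]
side B [346.4444 309.5731] [  8   8  27  24 513] [0.4378 0.1539 0.0045] [0.436  0.1562 0.009 ]
```

View pics/c1.png

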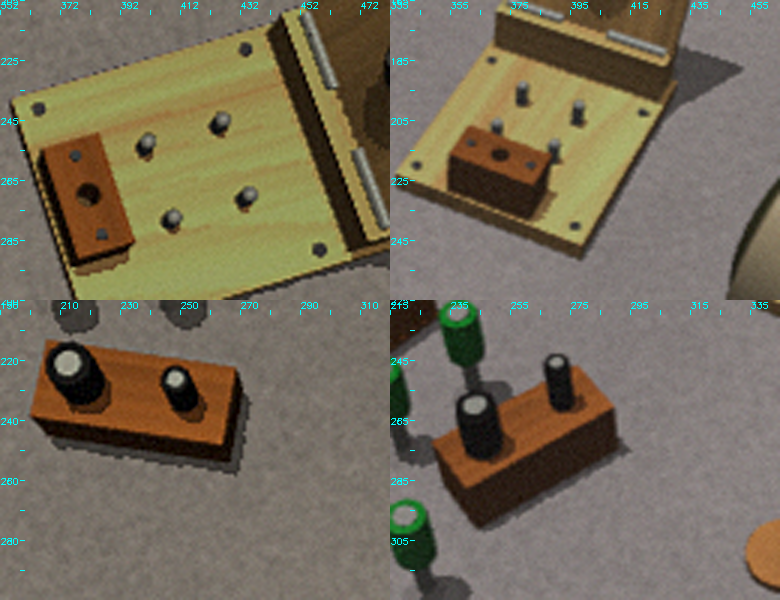

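Crop: dowel tops (top cam) at (401.3,251.3), (426,244), (410,276) and (435,268.3), bore mouth at (381.7,269.7). In the side cam the dowels are at (379,194.3), (397.7,200), (370.7,205.7) and (389.7,213), bore (371.7,216.3). The thick knob's cap is at (212.3,221) and (243.3,260), and it is clearly black and fatter than the slim one.

Run:
```python
from h import *
from scipy.optimize import least_squares
# jig pts: dowel order (y+ = toward block). determine: top cam left=block side
a=.0247
J=np.array([[ -a,a,.041],[-a,-a,.041],[a,a,.041],[a,-a,.041],[0,.075,.059]])
T=np.array([[401.3,251.3],[426,244],[410,276],[435,268.3],[381.7,269.7]])
S=np.array([[370.7,205.7],[379,194.3],[389.7,213],[397.7,200],[371.7,216.3]])
for sg in(1,-1):
  Jx=J*[sg,1,1]
  f=lambda p,w=(1,1):(np.r_[w[0]*(proj("top",tr(p,Jx))-T),w[1]*(proj("side",tr(p,Jx))-S)]).ravel()
  def tr(p,X):
    c,s=np.cos(p[2]),np.sin(p[2]);return X@np.array([[c,-s,0],[s,c,0],[0,0,1]]).T+[p[0],p[1],0]
  for w in((1,1),(1,0),(0,1)):
    r=least_squares(lambda p:f(p,w),[.5,-.1,1.5]);print(sg,w,r.x,r.cost)
    if w==(1,1): print(f(r.x).reshape(-1,2).round(1).tolist()); print("bore",tr(r.x,np.array([[0,.075,.059],[0,-.09,.059]])))
for nm,t,s in(("thick",(212.3,221),(243.3,260)),("slim",(190+175/3,200+75/3),(215+167/3,225+60/3))):
  print(nm,tri([("top",t),("side",s)]),atz("top",t,.094),atz("side",s,.094))
for nm,t,s in(("g1",(204,186),(214,249)),("g2",(242,184),(238,232)),("g3",(167,243),(221,298))): print(nm,tri([("top",t),("side",s)]))
# rest corners z=.05 top cam
for c in((47,341),(31,414),(236,369),(222,446)): print(atz("top",(190+c[0]/3,200+(c[1]-300)/3),.05))
```

```text
1 (1, 1) [ 0.5486 -0.1222  0.1229] 2183.2493463378964
[[6.9, 24.8], [8.3, 27.1], [-8.1, -25.7], [-7.2, -22.8], [-2.0, -3.5], [18.2, 6.4], [20.1, 5.6], [-18.9, -9.1], [-16.5, -7.9], [-2.4, -1.0]]
bore [[ 0.5394 -0.0477  0.059 ]
 [ 0.5597 -0.2115  0.059 ]]
1 (1, 0) [ 0.5501 -0.1228  0.191 ] 1384.7965350998277
1 (0, 1) [ 0.5446 -0.1198 -0.0506] 785.6508919528284
-1 (1, 1) [ 0.5497 -0.1217  0.2289] 5.42314619518361
[[-0.6, 0.2], [-0.3, -0.0], [-0.4, 0.6], [-0.1, 0.6], [-1.1, 0.2], [0.1, -0.8], [0.3, -2.0], [0.2, -1.3], [0.4, -1.2], [0.2, 0.2]]
bore [[ 0.5327 -0.0487  0.059 ]
 [ 0.5701 -0.2094  0.059 ]]
-1 (1, 0) [ 0.5502 -0.1227  0.233 ] 0.4129178019761482
-1 (0, 1) [ 0.5479 -0.1187  0.221 ] 1.3801610443967864
thick [0.6342 0.2452 0.0933] [0.6334 0.2447 0.094 ] [0.6343 0.2457 0.094 ]
slim [0.6217 0.1814 0.0937] [0.6219 0.1815 0.094 ] [0.6212 0.1815 0.094 ]
g1 [0.7056 0.2616 0.0861]
g2 [0.7077 0.1937 0.0804]
g3 [0.6047 0.3299 0.0791]
[0.6625 0.2655 0.05  ]
[0.6161 0.2759 0.05  ]
[0.6366 0.149  0.05  ]
[0.5881 0.1597 0.05  ]
```

```bash
cat >> h.py <<'E'
def go(x,y,z,yaw=1.80):
    s=robot.state();R=cv2.Rodrigues(np.zeros(3))[0]
    from scipy.spatial.transform import Rotation as Ro
    R=Ro.from_euler("xyz",s["ee_rot"]).as_matrix()
    d=R.T@(np.array([x,y,z])-s["eef_pos"])*1e3
    return d.round(1), "twist",round(-(yaw-s["ee_rot"][2]),3)
E
python3 - <<'E'
from h import *
import math
p=[.5495,-.1217,.229]
def tr(X):
    c,s=math.cos(.229),math.sin(.229);X=np.atleast_2d(X);return np.c_[.5495+c*X[:,0]-s*X[:,1],-.1217+s*X[:,0]+c*X[:,1],X[:,2]]
for th in(2.1,1.9,1.57):
    c,s=np.cos(th),np.sin(th)
    print(th,[proj(n,tr([[x,-.09+.195*c,.059+.195*s] for x in(-.075,.075)])).round().tolist() for n in("top","side")])
E
```

```text
2.1 [[[582.0, 244.0], [541.0, 154.0]], [[455.0, 102.0], [394.0, 86.0]]]
1.9 [[[565.0, 249.0], [524.0, 156.0]], [[451.0, 104.0], [389.0, 87.0]]]
1.57 [[[527.0, 260.0], [488.0, 164.0]], [[443.0, 114.0], [378.0, 96.0]]]
```

Emit:
send_rows --moves '[[[0,0,0,-0.145],[0,0,0,-0.145],[0,0,0,-0.145],[0,0,0,-0.145],[0,0,0,-0.145],[0,0,0,-0.145],[0,0,0,-0.145],[0,0,0,-0.145],[0,0,0,-0.145],[0,0,0,-0.145],[0,0,0,-0.095]]]' --jaw 76 --grip_force 20

```text
t: 1.2
eef_pos: [0.1323, -0.5079, 0.2384]
ee_rot: [3.141, -0.001, 1.805]
ft_force: [-0.3, 0.1, -0.7]
opening: 0.0759
```

Emit:
send_rows --moves '[[[33.8,26.3,0,0],[33.8,26.3,0,0],[33.8,26.3,0,0],[33.8,26.3,0,0],[33.8,26.3,0,0],[33.8,26.3,0,0],[33.8,26.3,0,0],[33.8,26.3,0,0],[33.8,26.3,0,0],[33.8,26.3,0,0],[33.8,26.3,10,0],[33.8,26.3,15,0],[33.8,26.3,20,0],[33.8,26.3,20,0],[33.8,26.3,20,0],[33.8,26.3,20,0],[33.8,26.3,20,0],[0,0,30,0],[0,0,20,0]]]'

```text
t: 3.1
eef_pos: [0.4365, 0.1541, 0.0616]
ee_rot: [-3.139, -0.0, 1.802]
ft_force: [0.6, -0.7, -0.2]
opening: 0.0759
```

Run:
```python
from h import *
t=imaging.capture("top")[:,:,::-1];s=imaging.capture("side")[:,:,::-1]
save([[tile(t,210,260,130,130,3),tile(s,275,230,130,130,3)]],"pics/c2.png")
print(robot.state()["eef_pos"],go(.437,.1537,.003))
```

```text
[0.4357 0.1531 0.0615] (array([ 0.2,  1.7, 58.5]), 'twist', np.float64(0.0))
```

View pics/c2.png

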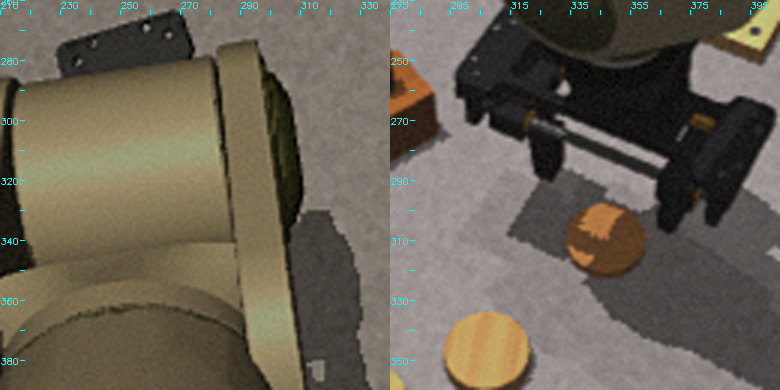

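The side view shows the fingers straddling the backer, which is at (346,308) between fingertips at about (326,288) and (367,304). Next: descend and grip.

Emit:
send_rows --moves '[[[0,1.5,20,0],[0,0,20,0],[0,0,12,0],[0,0,6,0],[0,0,0,0]]]'

```text
t: 3.7
eef_pos: [0.4388, 0.1533, 0.0058]
ee_rot: [-3.141, -0.0, 1.8]
ft_force: [0.9, 0.2, 0.4]
opening: 0.0766
```

Emit:
send_rows --moves '[[[0,0,0,0],[0,0,0,0],[0,0,0,0],[0,0,0,0],[0,0,0,0],[0,0,0,0]]]' --jaw 45

```text
t: 4.3
eef_pos: [0.4391, 0.1534, 0.0062]
ee_rot: [3.141, 0.0, 1.8]
ft_force: [-0.6, -0.8, 6.4]
opening: 0.0543
```

Emit:
send_rows --moves '[[[0,0,-2,0],[0,0,-6,0],[0,0,-20,0],[0,0,-25,0],[0,0,0,0],[0,0,0,0]]]'

```text
t: 4.9
eef_pos: [0.4387, 0.1534, 0.0588]
ee_rot: [3.141, 0.0, 1.8]
ft_force: [0.3, -0.4, -0.7]
opening: 0.0544
```

Run:
```python
from h import *
s=imaging.capture("side")[:,:,::-1]
save([[tile(s,275,230,130,130,5)]],"pics/c3.png")
print(robot.state()["eef_pos"],robot.state()["opening"],robot.state()["ft_force"])
```

```text
[0.4384 0.1533 0.0582] 0.054644083673146826 [-0.4254 -0.1596 -0.5104]
```

View pics/c3.png

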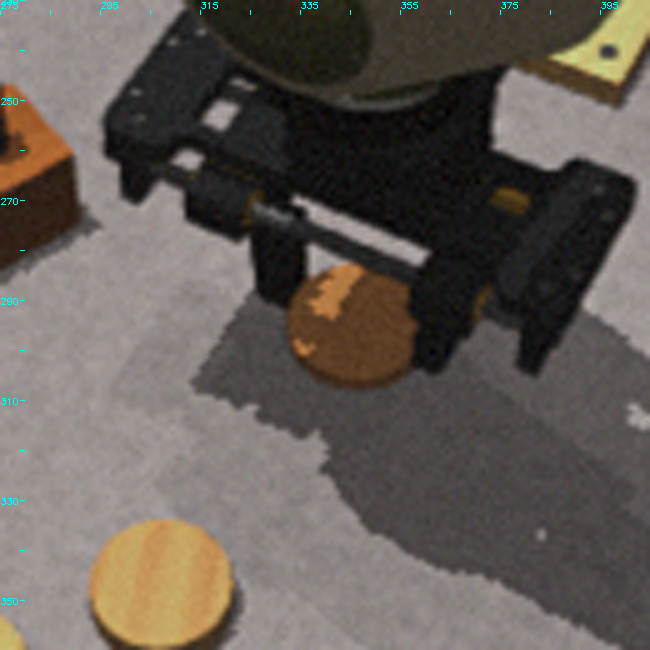

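Backer is held level and roughly centred between the fingertips, at (345.5,294.5). Next: carry it over the nest at a height that clears the block.

Emit:
send_rows --moves '[[[0,0,-40,0],[-32,5,0,0],[-37,5.7,0,0],[-37,5.7,0,0],[-37,5.7,0,0],[-37,5.7,0,0],[-37,5.7,0,0],[-37,5.7,0,0],[-37,6,0,0],[0,0,15,0],[0,0,15,0],[0,0,0,0],[0,0,0,0],[0,0,0,0]]]'

```text
t: 6.35
eef_pos: [0.5491, -0.1197, 0.0692]
ee_rot: [3.141, 0.0, 1.8]
ft_force: [0.8, -0.6, 0.6]
opening: 0.0546
```

Run:
```python
from h import *
s=imaging.capture("side")[:,:,::-1]
save([[tile(s,320,140,150,120,5)]],"pics/c4.png")
p=robot.state()["eef_pos"]
print(p,robot.state()["ee_rot"],robot.state()["opening"],robot.state()["ft_force"],go(.5495,-.1217,.025))
print("expect disc top centre px",proj("side",p+[0,0,.003]),proj("side",p+[0,0,-.006]))
```

```text
[ 0.5491 -0.1197  0.0693] [3.1409 0.0005 1.8001] 0.05482061245847447 [-0.6977 -0.4375 -0.9522] (array([-2. , -0.1, 44.3]), 'twist', np.float64(0.0))
expect disc top centre px [[385.2942 192.7274]] [[384.9708 195.5397]]
```

View pics/c4.png

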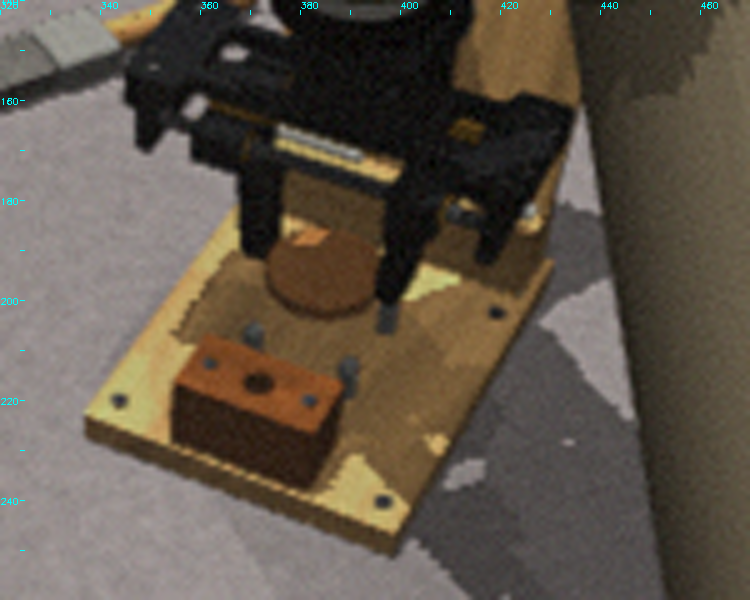

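Run:
```python
from h import *
from scipy.optimize import least_squares
a=.0247
J=np.array([[a,a,.040],[a,-a,.040],[-a,a,.040],[-a,-a,.040],[0,.075,.059],[.035,.057,.059],[-.035,.057,.059],[.035,.093,.059],[-.035,.093,.059]])
T=np.array([[401.3,251.3],[426,244],[410,276],[435,268.3],[381.7,269.7],[384.7,249.7],[396.7,285.7],[364.7,255.7],[377,292.3]])
S=np.array([[370.8,205.2],[379,194.0],[389.8,212.2],[397.7,200],[371.7,216.3],[361,206.6],[388.6,216.2],[354.6,217],[383.6,226]])
def tr(p,X):
    c,s=np.cos(p[2]),np.sin(p[2]);return X@np.array([[c,-s,0],[s,c,0],[0,0,1]]).T+[p[0],p[1],0]
for nm,ix in(("all",range(9)),("dowels",range(4)),("block",range(4,9))):
  ix=list(ix)
  for w in((1,1),(1,0),(0,1)):
    g=lambda p:np.r_[w[0]*(proj("top",tr(p,J[ix]))-T[ix]),w[1]*(proj("side",tr(p,J[ix]))-S[ix])]
    r=least_squares(lambda p:g(p).ravel(),[.55,-.12,.23],loss="soft_l1");print(nm,w,r.x,r.cost.round(2))
    if nm=="all" and w==(1,1): print(g(r.x).round(1).tolist())
```

```text
all (1, 1) [ 0.5499 -0.1219  0.2393] 4.91
[[-0.7, 0.3], [-0.5, -0.1], [-0.2, 0.6], [-0.1, 0.3], [-0.9, 0.4], [-0.9, -0.5], [0.1, -0.2], [0.4, -0.7], [0.8, -0.8], [-0.0, -0.0], [0.1, -1.5], [0.2, -0.3], [0.2, -1.1], [0.5, 0.2], [0.5, -0.0], [0.9, 0.2], [0.2, -0.5], [-0.4, 0.7]]
all (1, 0) [ 0.5498 -0.1223  0.2408] 2.26
all (0, 1) [ 0.5498 -0.1211  0.2357] 2.06
dowels (1, 1) [ 0.5501 -0.1221  0.2279] 1.88
dowels (1, 0) [ 0.5504 -0.1227  0.2275] 0.17
dowels (0, 1) [ 0.5487 -0.1198  0.2273] 0.64
block (1, 1) [ 0.55   -0.1217  0.2426] 2.83
block (1, 0) [ 0.5482 -0.1223  0.2256] 1.37
block (0, 1) [ 0.5534 -0.121   0.2752] 0.33
```

Backer hangs over the nest. Its top face centre is at about (384.5,193.3) against a predicted (385.3,192.7). Combined jig fit: nest (0.550,-0.122), yaw 0.23. Next: lower it gently.

Emit:
send_rows --moves '[[[-3.3,0.2,10,0],[0,0,12,0],[0,0,8,0],[0,0,5,0],[0,0,4,0],[0,0,3,0],[0,0,1,0],[0,0,0,0]]]'

```text
t: 7.2
eef_pos: [0.5498, -0.1229, 0.0258]
ee_rot: [3.141, 0.0, 1.8]
ft_force: [-0.1, -0.2, -0.6]
opening: 0.0543
```

Emit:
send_rows --moves '[[[0,0,1,0],[0,0,0,0]]]'

```text
t: 7.4
eef_pos: [0.5498, -0.1229, 0.0248]
ee_rot: [3.141, 0.0, 1.8]
ft_force: [-0.1, 0.4, 0.6]
opening: 0.0542
```

Emit:
send_rows --moves '[[[0,0,0,0],[0,0,0,0],[0,0,0,0],[0,0,-5,0],[0,0,-25,0],[0,0,-45,0]]]' --jaw 76

```text
t: 8.0
eef_pos: [0.5484, -0.1224, 0.0987]
ee_rot: [-3.137, -0.003, 1.8]
ft_force: [0.6, -0.0, -0.4]
opening: 0.0758
```

Run:
```python
from h import *
s=imaging.capture("side")[:,:,::-1]
save([[tile(s,340,160,80,80,7)]],"pics/c5.png")
print(robot.state()["eef_pos"],go(.437,.274,.06))
```

```text
[ 0.5521 -0.1238  0.1077] (array([413.8, -22. ,  45.3]), 'twist', np.float64(0.0))
```

View pics/c5.png

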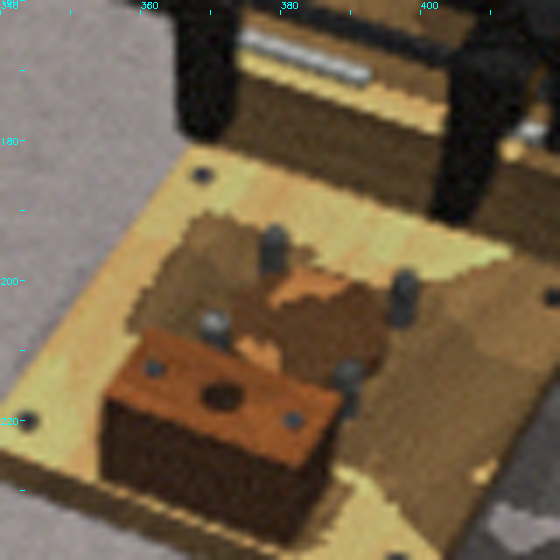

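Backer lies flat among the four dowels, centred near (383,206). On to the foot.

Emit:
send_rows --moves '[[[36,-2,0,0],[42,-2,0,0],[42,-2,0,0],[42,-2,0,0],[42,-2,0,0],[42,-2,0,0],[42,-2,5,0],[42,-2,10,0],[42,-2,12,0],[40,-1.8,13,0],[0,0,0,0],[0,0,0,0],[0,0,0,0]]]'

```text
t: 9.35
eef_pos: [0.4376, 0.2732, 0.0602]
ee_rot: [3.141, 0.0, 1.799]
ft_force: [0.7, -0.1, 0.1]
opening: 0.076
```

Run:
```python
from h import *
s=imaging.capture("side")[:,:,::-1]
save([[tile(s,255,270,110,110,5)]],"pics/c6.png")
print(robot.state()["eef_pos"],go(.437,.274,.0085))
```

```text
[0.4377 0.273  0.0603] (array([ 1.2, -0.5, 51.8]), 'twist', np.float64(-0.002))
```

View pics/c6.png

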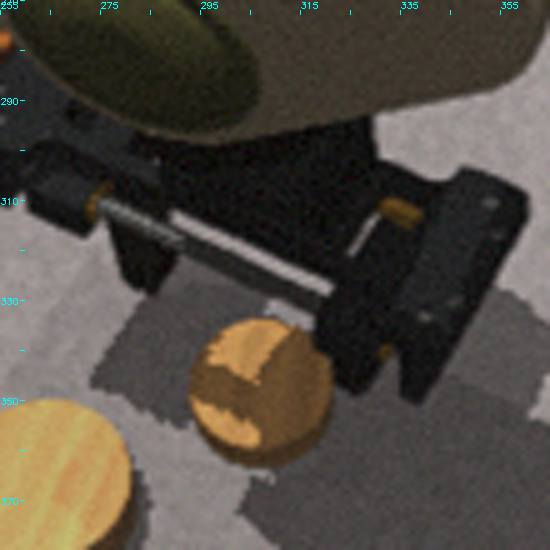

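The foot at (307,347) sits between the fingertips, with the large foot clear at left. Next: descend and grip.

Emit:
send_rows --moves '[[[1.2,-0.5,20,0],[0,0,17,0],[0,0,10,0],[0,0,5,0],[0,0,0,0],[0,0,0,0]]]'

```text
t: 10.0
eef_pos: [0.4367, 0.2749, 0.0083]
ee_rot: [3.141, -0.0, 1.8]
ft_force: [-0.9, -0.5, 0.4]
opening: 0.0763
```

Emit:
send_rows --moves '[[[0,0,0,0],[0,0,0,0],[0,0,0,0],[0,0,0,0],[0,0,0,0],[0,0,-3,0],[0,0,0,0]]]' --jaw 45

```text
t: 10.7
eef_pos: [0.4363, 0.2749, 0.0109]
ee_rot: [3.141, -0.0, 1.8]
ft_force: [0.4, -0.4, -0.4]
opening: 0.0552
```

Emit:
send_rows --moves '[[[0,0,-25,0],[0,0,-45,0],[-35,2,-20,0],[-42,2,0,0],[-42,2,0,0],[-42,2,0,0],[-42,2,0,0],[-42,2,0,0],[-42,2,0,0],[-42,2,0,0],[-42,2,0,0],[-41,2.5,0,0],[0,0,20,0],[0,0,15,0],[0,0,0,0],[0,0,0,0],[0,0,0,0]]]'

```text
t: 12.4
eef_pos: [0.5501, -0.1217, 0.0667]
ee_rot: [3.14, 0.001, 1.8]
ft_force: [0.7, 0.1, -0.5]
opening: 0.0552
```

Run:
```python
from h import *
print(robot.state()["eef_pos"],robot.state()["opening"],go(.5498,-.1214,.0363))
```

```text
[ 0.5501 -0.1217  0.0667] 0.05523999198055132 (array([ 0.4, -0.3, 30.4]), 'twist', np.float64(0.0))
```

Emit:
send_rows --moves '[[[0.4,-0.3,10,0],[0,0,7,0],[0,0,4,0],[0,0,3,0],[0,0,3,0],[0,0,2,0],[0,0,0,0]]]'

```text
t: 13.1
eef_pos: [0.5493, -0.1214, 0.0365]
ee_rot: [-3.141, -0.0, 1.8]
ft_force: [0.1, -0.1, -0.7]
opening: 0.0552
```

Emit:
send_rows --moves '[[[0,0,1,0],[0,0,0.7,0],[0,0,0,0]]]'

```text
t: 13.4
eef_pos: [0.5494, -0.1214, 0.0351]
ee_rot: [3.141, 0.0, 1.8]
ft_force: [-1.2, 0.4, -0.6]
opening: 0.0554
```

Emit:
send_rows --moves '[[[0,0,0,0],[0,0,0,0],[0,0,0,0],[0,0,-5,0],[0,0,-25,0],[0,0,-40,0],[0,0,-45,0],[0,0,-45,0],[0,0,-45,0],[0,0,-45,0],[0,0,-25,0],[0,0,0,0],[0,0,0,0]]]' --jaw 76

```text
t: 14.7
eef_pos: [0.5491, -0.1213, 0.3095]
ee_rot: [-3.141, -0.0, 1.8]
ft_force: [-0.0, -0.1, -1.0]
opening: 0.076
```

Run:
```python
from h import *
s=imaging.capture("side")[:,:,::-1];t=imaging.capture("top")[:,:,::-1]
save([[tile(s,340,80,120,150,4),tile(t,350,150,80,150,4)]],"pics/c7.png")
print(robot.state()["eef_pos"],go(.604,-.3506,.31))
```

```text
[ 0.5489 -0.1213  0.3084] (array([-235.9,    1.6,   -2. ]), 'twist', np.float64(-0.0))
```

View pics/c7.png

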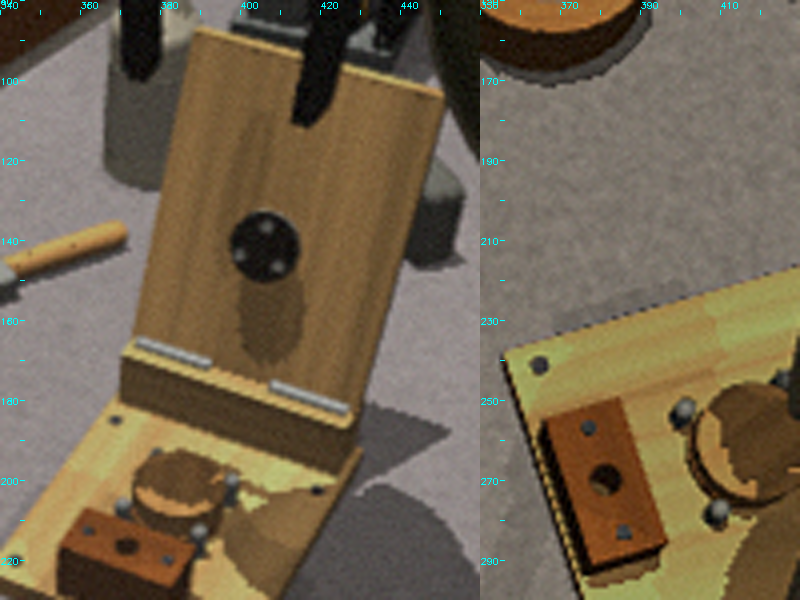

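Both discs sit flat in the nest: the foot is at (385,197) in the side view, inside the dowels. The leaf's free edge at (389,87)–(449,103) fits about 1.9 rad. Next: go over and behind the leaf with shut fingers.

Emit:
send_rows --moves '[[[-30,0,0,0],[-41,0.3,0,0],[-41,0.3,0,0],[-41,0.3,0,0],[-41,0.3,0,0],[-41,0.4,0,0],[0,0,0,0],[0,0,35,0],[0,0,40,0],[0,0,30,0],[0,0,0,0],[0,0,0,0]]]' --jaw 0

```text
t: 16.0
eef_pos: [0.6043, -0.3494, 0.2057]
ee_rot: [-3.142, -0.0, 1.8]
ft_force: [-0.2, -0.2, 0.4]
opening: 0.0003
```

Emit:
send_rows --moves '[[[20,0,0,0],[20,0,0,0],[12,0,0,0],[10,0,0,0],[10,0,0,0],[10,0,0,0],[10,0,0,0],[10,0,0,0],[10,0,0,0],[10,0,0,0],[10,0,0,0],[10,0,0,0],[10,0,0,0],[10,0,0,0],[10,0,0,0],[10,0,0,0]]]'

```text
t: 17.6
eef_pos: [0.5626, -0.1717, 0.2049]
ee_rot: [-3.141, -0.0, 1.8]
ft_force: [0.2, -0.6, -0.8]
opening: 0.0003
```

Run:
```python
from h import *
s=robot.state();print(s["eef_pos"],s["ft_force"],s["t"])
s=imaging.capture("side")[:,:,::-1]
cv2.imwrite("pics/s8.png",s)
```

```text
[ 0.5626 -0.1717  0.2049] [ 0.1975 -0.5758 -0.8111] 17.6
```

Emit:
send_rows --moves '[[[10,0,0,0],[10,0,0,0],[10,0,0,0],[10,0,2,0],[10,0,3,0],[10,0,4,0],[10,0,5,0],[8,0,4,0],[0,0,0,0]]]'

```text
t: 18.55
eef_pos: [0.5448, -0.0955, 0.1863]
ee_rot: [-3.14, -0.001, 1.801]
ft_force: [-0.9, -0.7, 0.3]
opening: 0.0003
```

Run:
```python
from h import *
st=robot.state();print(st["eef_pos"],st["ft_force"],st["t"])
s=imaging.capture("side")[:,:,::-1];t=imaging.capture("top")[:,:,::-1]
save([[tile(s,330,60,130,190,3),tile(t,350,150,130,190,3)]],"pics/c9.png")
```

```text
[ 0.5448 -0.0955  0.1863] [-0.9299 -0.6583  0.2648] 18.55
```

View pics/c9.png

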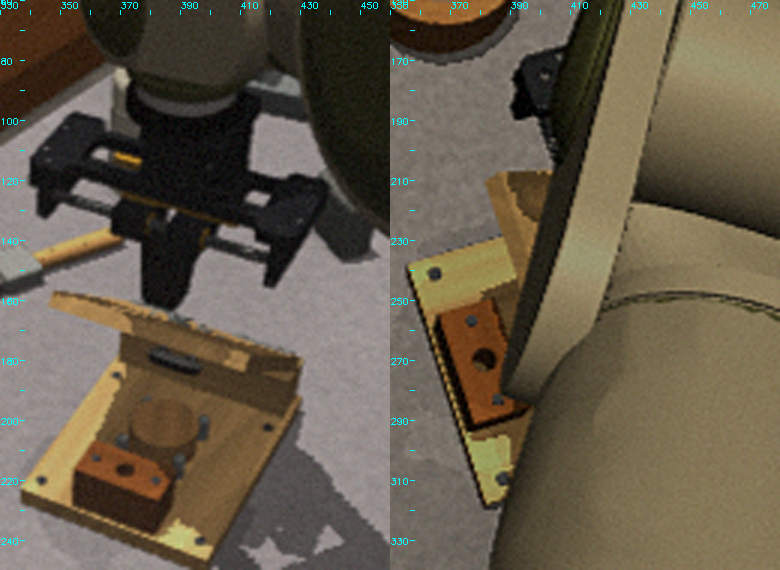

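The leaf has passed the finger and is sinking shut onto the foot; its edge runs from (347,157) to (428,180) and is descending. Meanwhile I go to the thick pin.

Emit:
send_rows --moves '[[[25,13,-5,0],[35,18.5,0,0],[36,19,0,0],[36,19,0,0],[36,19,0,0],[36,19,0,0],[36,19,0,0],[36,19,0,0],[35.5,18.5,0,0],[0,0,30,0],[0,0,30,0],[0,0,15,0],[0,0,0,0],[0,0,0,0],[0,0,0,0]]]' --jaw 46

```text
t: 20.15
eef_pos: [0.6351, 0.2438, 0.119]
ee_rot: [3.139, 0.0, 1.799]
ft_force: [-0.5, 0.6, 0.1]
opening: 0.0462
```

Run:
```python
from h import *
st=robot.state();print(st["eef_pos"],st["ft_force"],st["t"],st["opening"],go(.6338,.2450,.062))
s=imaging.capture("side")[:,:,::-1];t=imaging.capture("top")[:,:,::-1]
cv2.imwrite("pics/s10.png",s);cv2.imwrite("pics/t10.png",t)
save([[tile(s,200,200,100,100,4),tile(s,330,140,100,100,4)],[tile(t,170,170,100,75,4),tile(t,350,200,100,75,4)]],"pics/c10.png")
```

```text
[0.6351 0.2438 0.119 ] [-0.4747  0.6193  0.1452] 20.15 0.04616830910547733 (array([ 1.5, -1.2, 57. ]), 'twist', np.float64(-0.001))
```

View pics/c10.png

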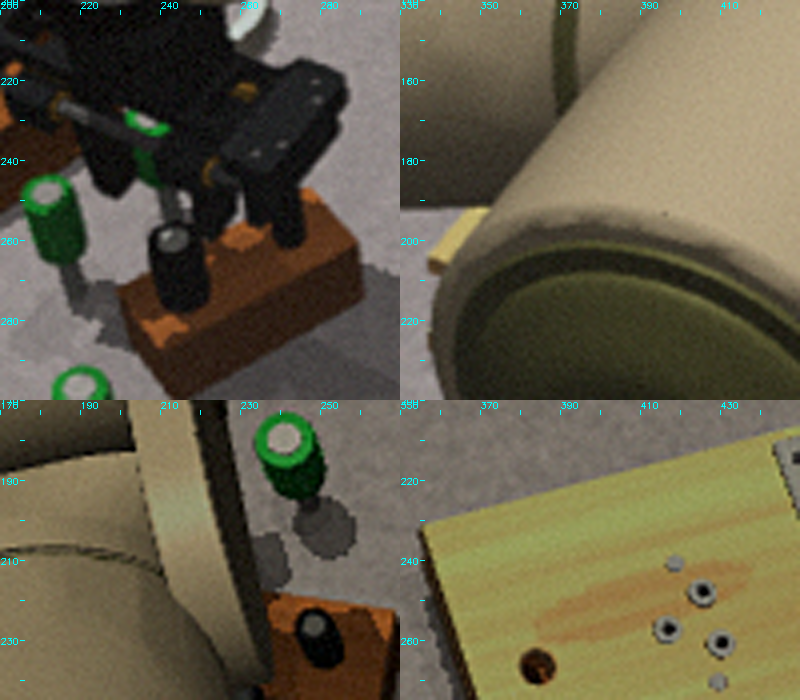

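The leaf is down with its hole over the bore, at top px (384.5,266). The knob at (243.5,260) lies between the open fingers. Next: descend and grip.

Emit:
send_rows --moves '[[[1.5,-1.2,15,0],[0,0,20,0],[0,0,14,0],[0,0,8,0],[0,0,0,0],[0,0,0,0]]]'

```text
t: 20.85
eef_pos: [0.6331, 0.2452, 0.0608]
ee_rot: [3.14, 0.0, 1.8]
ft_force: [0.3, -0.8, -0.5]
opening: 0.046
```

Emit:
send_rows --moves '[[[0,0,0,0],[0,0,0,0],[0,0,0,0],[0,0,0,0],[0,0,0,0],[0,0,0,0]]]' --jaw 10 --grip_force 45

```text
t: 21.45
eef_pos: [0.633, 0.2452, 0.0606]
ee_rot: [3.141, 0.0, 1.8]
ft_force: [1.0, 0.2, 4.9]
opening: 0.027
```

Run:
```python
from h import *
st=robot.state();print(st["eef_pos"],st["ft_force"],st["t"],st["opening"])
t=cv2.imread("pics/t10.png");g=cv2.cvtColor(t,cv2.COLOR_BGR2GRAY)[258:276,376:393]
m=(g<75).astype(np.uint8);n,l,s,c=cv2.connectedComponentsWithStats(m);i=1+s[1:,4].argmax();uv=c[i]+[376,258]
print(g.min(),uv,s[i],atz("top",uv,.082)); print(g[::2,::2])
```

```text
[0.633  0.2452 0.0606] [1.0384 0.2201 4.8557] 21.45 0.026962204349469953
1 [383.8095 266.2381] [ 4  4  9  9 63] [ 0.5344 -0.0515  0.082 ]
[[134 140 138 141 133 131 132 128 123]
 [142 145 142 141 136 128 135 124 135]
 [136 139 143  93  56 130 146 141 144]
 [135 141  72  21  23  23 119 142 139]
 [146 145  42  19  25  26  42 138 137]
 [144 146  72  13  10  31  86 144 142]
 [140 137 148  38   1  72 140 138 143]
 [141 147 141 147 141 137 139 141 140]
 [143 147 141 136 144 143 139 140 140]]
```

Emit:
send_rows --moves '[[[0,0,-5,0],[0,0,-12,0],[0,0,-20,0],[0,0,-25,0],[0,0,-30,0],[0,0,-18,0],[-20,-12,0,0],[-32,-20,0,0],[-35,-22,0,0],[-35,-22,0,0],[-35,-22,0,0],[-35,-22,0,0],[-35,-22,0,0],[-37.5,-22,0,0],[0,0,0,0],[0,0,0,0],[0,0,0,0]]]'

```text
t: 23.15
eef_pos: [0.5332, -0.0488, 0.1703]
ee_rot: [3.141, -0.0, 1.801]
ft_force: [0.8, -0.0, -0.5]
opening: 0.0267
```

Run:
```python
from h import *
st=robot.state();print(st["eef_pos"],st["ee_rot"],st["ft_force"],st["t"],st["opening"],go(.5333,-.0497,.145))
```

```text
[ 0.5332 -0.0488  0.1703] [ 3.1414 -0.0002  1.8007] [ 0.7916 -0.0241 -0.4964] 23.15 0.02669177370112898 (array([-0.9, -0.1, 25.3]), 'twist', np.float64(0.001))
```

Emit:
send_rows --moves '[[[-0.9,0,10,0],[0,0,9,0],[0,0,5,0],[0,0,0,0],[0,0,0,0]]]'

```text
t: 23.65
eef_pos: [0.5333, -0.0505, 0.146]
ee_rot: [-3.141, -0.0, 1.8]
ft_force: [0.0, -0.6, -0.9]
opening: 0.0268
```

Run:
```python
from h import *
st=robot.state();p=st["eef_pos"];print(p,st["ft_force"])
s=imaging.capture("side")[:,:,::-1];t=imaging.capture("top")[:,:,::-1]
cv2.imwrite("pics/s11.png",s)
save([[tile(s,335,160,80,80,7),tile(t,350,240,30,80,7)]],"pics/c11.png")
for nm,q in(("knobtop",p+[0,0,.0334]),("shoulder",p+[0,0,-.0106]),("tip",p+[0,0,-.0556])):print(nm,proj("side",q))
for b in((.5329,-.0501),(.5344,-.0515)): print("hole",proj("side",[*b,.082]))
```

```text
[ 0.5333 -0.0505  0.146 ] [ 0.0113 -0.592  -0.8507]
knobtop [[375.8177 175.5362]]
shoulder [[374.3978 191.1203]]
tip [[373.0381 206.0439]]
hole [[372.8404 208.8824]]
hole [[372.692  208.2397]]
```

View pics/c11.png

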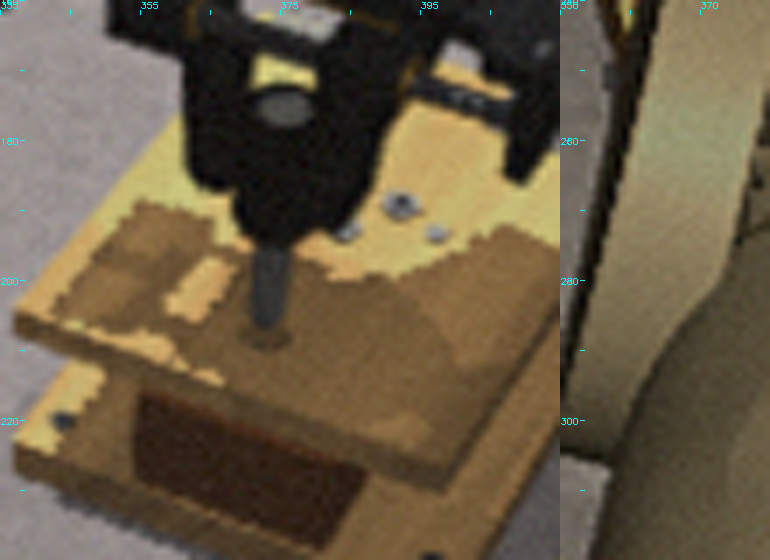

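Knob top at (375.7,175.4) matches its prediction (375.8,175.5). The shank tip at (373.2,206.4) is over the hole, around (373,207.5). Next: go down slowly, watching the force. That was the 12th view, so the rest goes by force and position.

Emit:
send_rows --moves '[[[0,0,3,0],[0,0,3,0],[0,0,3,0],[0,0,3,0],[0,0,0,0]]]'

```text
t: 24.25
eef_pos: [0.533, -0.0505, 0.1335]
ee_rot: [-3.141, -0.0, 1.8]
ft_force: [0.7, -0.9, 0.1]
opening: 0.0273
```

Emit:
send_rows --moves '[[[0,0,3,0],[0,0,3,0],[0,0,2,0],[0,0,2,0],[0,0,0,0]]]'

```text
t: 24.75
eef_pos: [0.5331, -0.0506, 0.1237]
ee_rot: [-3.141, -0.0, 1.8]
ft_force: [0.7, -0.6, -1.5]
opening: 0.0267
```

Emit:
send_rows --moves '[[[0,0,3,0],[0,0,2,0],[0,0,2,0],[0,0,2,0],[0,0,1,0],[0,0,0,0]]]'

```text
t: 25.35
eef_pos: [0.5332, -0.0506, 0.1139]
ee_rot: [-3.141, -0.0, 1.8]
ft_force: [0.1, 0.0, -0.5]
opening: 0.0272
```

Emit:
send_rows --moves '[[[0,0,1,0],[0,0,1,0],[0,0,1,0],[0,0,1,0],[0,0,0,0],[0,0,0,0]]]'

```text
t: 25.95
eef_pos: [0.5332, -0.0506, 0.11]
ee_rot: [-3.142, -0.0, 1.8]
ft_force: [0.5, 0.1, -0.8]
opening: 0.027
```

Emit:
send_rows --moves '[[[0,0,2,0],[0,0,2,0],[0,0,2,0],[0,0,2,0],[0,0,2,0],[0,0,0,0],[0,0,0,0]]]'

```text
t: 26.65
eef_pos: [0.5332, -0.0505, 0.0999]
ee_rot: [-3.141, -0.0, 1.8]
ft_force: [0.6, 1.1, -1.2]
opening: 0.027
```

Emit:
send_rows --moves '[[[0,0,2,0],[0,0,2,0],[0,0,2,0],[0,0,2,0],[0,0,2,0],[0,0,0,0],[0,0,0,0]]]' --grip_force 60

```text
t: 27.35
eef_pos: [0.5333, -0.0506, 0.0899]
ee_rot: [3.142, -0.0, 1.8]
ft_force: [1.2, 0.5, 0.9]
opening: 0.0268
```

Emit:
send_rows --moves '[[[0,0,2,0],[0,0,2,0],[0,0,1,0],[0,0,1,0],[0,0,0,0],[0,0,0,0]]]'

```text
t: 27.95
eef_pos: [0.5334, -0.0506, 0.0841]
ee_rot: [3.141, 0.0, 1.8]
ft_force: [-1.0, 3.4, 3.0]
opening: 0.0264
```

Emit:
send_rows --moves '[[[0.7,0,1,0],[0,0,1,0],[0,0,0,0],[0,0,0,0]]]'

```text
t: 28.35
eef_pos: [0.5333, -0.0502, 0.0822]
ee_rot: [3.141, 0.001, 1.8]
ft_force: [-1.0, 1.6, 5.0]
opening: 0.0268
```

Emit:
send_rows --moves '[[[0.4,0,1,0],[0,0,0.5,0],[0,0,0.5,0],[0,0,0,0],[0,0,0,0]]]'

```text
t: 28.85
eef_pos: [0.5333, -0.0501, 0.0814]
ee_rot: [3.141, 0.002, 1.8]
ft_force: [-5.6, 0.6, 16.8]
opening: 0.0269
```

Emit:
send_rows --moves '[[[0,-0.4,0.2,0],[0,0,0,0],[0,0,0,0],[0,0,0,0],[0,0,0,0]]]'

```text
t: 29.35
eef_pos: [0.5333, -0.0502, 0.0815]
ee_rot: [3.14, 0.002, 1.8]
ft_force: [-4.8, 2.7, 17.3]
opening: 0.0264
```

Run:
```python
from h import *
st=robot.state();p=st["eef_pos"];print(st["t"],p,st["ee_rot"],st["ft_force"],st["ft_torque"],st["opening"])
s=imaging.capture("side")[:,:,::-1];cv2.imwrite("pics/s12.png",s);o=cv2.imread("pics/s11.png")
# gap leaf/block: vertical profile under leaf front edge at col 365 before/after; block front, bright leaf edge
for u in(362,372): print(u,cv2.cvtColor(o,6)[205:240,u].tolist(),cv2.cvtColor(s,6)[205:240,u].tolist())
# free-edge lower corner predictions shut vs ajar
c,sn=np.cos(.234),np.sin(.234);R=np.array([[c,-sn],[sn,c]])
for th in(0,.07):
  for n in(0,.012):
    y=-.09+.195*np.cos(th)-n*np.sin(th);z=.059+.195*np.sin(th)+n*np.cos(th)
    xy=[.5499,-.1219]+R@np.array([.075,y]);print(th,n,proj("side",[*xy,z]).round(1))
```

```text
29.35 [ 0.5333 -0.0502  0.0815] [3.1397 0.0019 1.8   ] [-4.7573  2.6834 17.3261] [ 0.2383  0.6459 -0.0128] 0.026389634394389638
362 [155, 87, 86, 83, 88, 89, 86, 94, 110, 74, 70, 77, 76, 50, 45, 37, 37, 34, 38, 38, 36, 40, 35, 40, 35, 42, 57, 90, 65, 62, 62, 53, 63, 72, 83] [19, 10, 13, 45, 86, 89, 80, 84, 86, 91, 89, 91, 93, 98, 121, 62, 64, 66, 56, 30, 35, 41, 30, 36, 32, 32, 59, 95, 64, 58, 56, 59, 65, 67, 81]
372 [44, 44, 61, 63, 56, 81, 89, 88, 96, 92, 88, 96, 76, 68, 66, 67, 57, 51, 36, 34, 36, 29, 38, 35, 35, 40, 38, 40, 42, 30, 52, 79, 58, 65, 55] [21, 10, 20, 17, 16, 16, 15, 19, 18, 21, 26, 51, 95, 91, 91, 91, 89, 90, 79, 64, 58, 61, 42, 34, 34, 38, 36, 36, 41, 33, 51, 74, 68, 59, 51]
0 0 [[336.7 214. ]]
0 0.012 [[336.7 210.2]]
0.07 0 [[336.8 209.6]]
0.07 0.012 [[337.  205.6]]
```

Run:
```python
from bench import robot
s=robot.state();print(s["t"],s["ft_force"],s["opening"]);print(robot.finish_job())
```

```text
29.4 [-4.98164883  2.03913549 16.8467365 ] 0.026700841568835253
the job is handed in; nothing more can be done
None
```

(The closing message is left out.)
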